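# Start the last lid screw in its deep column

## Task

One corner column of the junction box is still without its lid screw. Take the long-stemmed screw from the wooden block, lower it down the empty column, feel for the thread at the bottom and turn it in clockwise, straight and without ever forcing it, because the plastic thread strips easily. Run it home until its flange sits flat on the column, let go of it, and leave the other parts on the bench and in the block alone.

Things in the scene. Friction and masses are not known exactly. Their poses are not given: they have to be found in the camera images.
- screw: Loose lid screw, steel stem and dark nylon knob, 140 g, upright in an end hole of the block. Origin: centre of the flange's flat underside; z up the axis to the head. Flange 32 mm across, 4 mm thick; stem 14 mm across. Right-hand two-start thread, lead 10 mm: clockwise from above it sinks 1.6 mm per rad. Home = origin at column_mouth.
- screw_knob (a point): The place to grip on the screw, on its axis 26 mm above its origin: a round fluted knob 24 mm across that runs from 4 to 38 mm above the origin, so any grasp yaw will do. Fingertips must not reach more than 20 mm below this point, or they meet the flange.
- screw_tip (a point): Lower end of the screw's tapered nose (9 mm across), 68.5 mm below the screw's origin. The thread lies 54 to 62 mm below the origin; it is 21 mm across its crests, 16 mm at its root.
- column_mouth (a point): Centre of the empty column's mouth, level with the rubber seal ring on its rim, 80 mm above the bench; z is up. A lowered screw meets the thread with its flange 4 to 9 mm above this, as the thread starts happen to lie, and then takes 0.4 to 0.9 turn to come down on the seal, half a turn more if it misses a start. The seal yields 1 mm at 8 N; 1 rad too far strips the thread.
- column: The empty corner column of the box: a grey 36 mm square post, origin under its foot, with a smooth bore of 25 mm, 74 mm deep. Its plastic thread (17.6 mm between ridges) begins 53 mm below the rim and strips if screw and column press on each other with over 15 N in all, so touch it slowly (5 mm/s) and turn with a push of 3 to 5 N.
- box: Junction box, fixed: 166 x 226 mm in plan, long side along its y, 80 mm high to the flat clear lid, origin under its centre. Its four corner columns stand at x = +-65, y = +-95 mm, rims level with the lid; three carry fitted screws whose knobs stand 38 mm above the rim, the fourth is the empty one. Short cable glands in its -x wall.
- block: Fixed beech block 180 x 60 mm, 76 mm high, origin under its centre, with three 25 mm holes at x = -60, 0 and +60 mm on its long axis. The screw stands in one end hole with its flange on the block's top, the blanking plug in the other end hole; the middle hole is empty.
- plug: Loose blanking plug in the other end hole of the block: a low disc 32 mm across and 7 mm high on a short stub; origin under the disc. Not wanted: leave it.
- contactor: Loose contactor, black and light grey, 75 x 45 mm, 75 mm high, 0.3 kg, standing on the bench; origin under its centre. Leave it.
- screwdriver: Loose screwdriver lying on the bench beyond the block. Leave it.
Mind the look-alikes: they are no part of the job. What is shaped like the screw but purple is not meant.

How it is judged:
By the outcome, as a careful person would: the job done as asked, in the order asked, and still so for the second after the job is handed in, with the robot touching nothing.
It also fails if it takes over 72 s, if anything falls off the work surface, if the arm or the gripper's body presses on something with over 40 N, if the wrist force passes 120 N, or if a joint passes its speed limit or range.

## Robot

A 6-joint arm with a two-finger parallel gripper is mounted at the origin on the work surface. World frame = base frame: x ahead of the robot, y to its left, z up, the work surface at z = 0. Lengths are in m, angles in rad, forces in N, time in s.
With the tool pointing down it reaches from about 0.25 to 0.775 m from the base axis. Payload 4 kg.
Tool frame: the origin (TCP) lies on the centre line of the jaws, within the pads' length; the fingertips stand 19 mm ahead of it and the grasp point (between the pads) is the TCP; z points along the fingers, x is the direction in which the jaws open and shut, and the axes are right-handed (so a half turn about z gives the same grasp; the last joint's range is limited). The gripper opens to 85 mm and grips with 20 to 120 N. Pads are 22 mm wide; open, the fingers measure 114 mm over their backs; the gripper's body (76 mm by 85 mm) begins 54 mm behind the grasp point. The pads swing forward as they close: fully open they stand 13 mm farther back than shut.
Start: joints at [-1.317, 0.087, 1.371, -0, 1.684, -0.103], TCP at [0.192, -0.515, 0.25] pointing down, gripper open.
Joint ranges: [-3.1, 3.1], [-0.76, 2.03], [0.27, 2.55], [-1.08, 4.22], [0.17, 2.65], [-2.57, 2.57]. Speed limits (rad/s): [2.79, 2.79, 3.14, 3.14, 3.14, 3.14].

## Interface

Orientations are given as a unit quaternion [w, x, y, z].
In Python, from bench import manip gives the robot as it stands.
- The arm moves only by the tool play_rows, never from a script. Its argument "steps" is a list that holds one entry, the list of rows, each a list of 7 numbers: the shift along the world's x, y, z in mm, then the turn, a rotation vector about the world's x, y, z in degrees, then the opening, from 0 (shut) to 1 (fully open). A call has 1 to 12 rows; each row shifts and turns the commanded pose from where the row before left it; what a row does not reach is not made up. A row lasts 1/8 s, in which the tool goes at most 62.5 mm and 10.7 degrees, less where a joint would pass 70% of its speed; a pose out of reach is approached as far as the arm can. A call is refused whole if a number of a shift passes 62.5 or a number of a turn 10.7, either way. A call with a gripper value outside its range is refused whole. The fingers move at their own pace and stop on an object; "grip_force" is the grip in N (left out, the last holds). Time passes only in rows, so rows that do not move let the fingers close. It gives the time, the measured TCP pose, the force and the opening at its end, in the units of the state.
- manip.sense(): the state, without advancing time (a new reading comes with each control period).
- manip.grab_frame(name): name is "side" or "top"; returns the picture (400x640x3 uint8, red, green, blue); there is no depth.
- manip.camera_model(name): a dict with "fx", "fy", "cx", "cy" (pixels), "R" (3x3) and "t" (3): a world point X has camera coordinates R X + t. Camera axes: x right, y down, z forward; pixel columns grow to the right and rows downward; lengths in m; the calibration is good to about 2 mm. A picture is of the moment at which its call begins. camera_model takes no time and is no camera call.
- manip.sign_off(): hands the job in, once; it reports no verdict.
The state is a dict: "clock": time; "q": joint angles; "joint_velocities": joint speeds; "joint_torque": joint torques, N m; "ee_pos": TCP position; "tcp_rot": TCP orientation; "wrist_force": force on the tool from outside, world axes, zero at the start; "ft_torque": the same for the moment, N m; "gripper_width": finger opening in m.
Only numpy, scipy, OpenCV 4.12 (cv2) and the standard library are available. Lean on these libraries where they do the work, as an engineer would, in place of code of your own. Each camera call takes 0.05 s, during which the arm holds its last target. There are 200 camera calls.

## Working session

There is one attempt and no reset: what is moved stays moved. The work goes in short steps, Python scripts to look and compute and a tool call to move; the robot and the scene stay as the last step left them, time stands still between calls to the robot, and variables do not carry over. Pictures are saved under pics/ and viewed, about 8 in all and at most 12, crops included, and the job is handed in when it is done.

Besides the shell and the picture viewer there is one more tool, called after "Call:" by a JSON object that holds its "op" and its "data", one argument or row to a line. play_rows: Moves the arm, as the interface text tells. Its arguments: {"type":"object","properties":{"steps":{"type":"array"},"grip_force":{"type":"number"}},"required":["steps"]}

```bash
mkdir -p pics
cat > h.py <<'E'
from bench import manip
import numpy as np, cv2
def snap(n,f):
    im=manip.grab_frame(n); cv2.imwrite(f'pics/{f}.png',im[:,:,::-1]); return im
def onplane(n,u,v,z):
    c=manip.camera_model(n); R=np.array(c['R']);t=np.array(c['t'])
    d=R.T@np.array([(u-c['cx'])/c['fx'],(v-c['cy'])/c['fy'],1]); o=-R.T@t
    return o+d*(z-o[2])/d[2]
def proj(n,X):
    c=manip.camera_model(n); p=np.array(c['R'])@np.array(X)+np.array(c['t'])
    return np.array([c['fx']*p[0]/p[2]+c['cx'],c['fy']*p[1]/p[2]+c['cy']])
E
python3 - <<'E'
from h import *
for n in('top','side'):
    snap(n,n+'0'); c=manip.camera_model(n); print(n,c['fx'],(-np.array(c['R']).T@np.array(c['t'])).round(3),np.array(c['R']).round(2).tolist())
print(manip.sense())
E
```

```text
top 449.63537165605385 [ 0.351 -0.026  1.264] [[-0.02, -1.0, -0.01], [-0.99, 0.03, -0.11], [0.11, 0.0, -0.99]]
side 457.77960585992565 [ 0.041 -0.905  1.062] [[0.9, -0.44, 0.02], [-0.29, -0.63, -0.72], [0.33, 0.64, -0.69]]
{'clock': 0.1, 'q': array([-1.31708895e+00,  8.79089751e-02,  1.37211983e+00, -1.81202860e-05,
        1.68362053e+00, -1.03068021e-01]), 'joint_velocities': array([ 0.00154566, -0.00187184, -0.00218237,  0.0016343 ,  0.00182141,
       -0.0010818 ]), 'joint_torque': array([ 1.93277410e-03, -3.53011966e+01, -3.14219034e+01, -5.51269886e-05,
        7.93661457e-03, -2.48306826e-06]), 'ee_pos': array([ 0.19199137, -0.51495559,  0.24923243]), 'tcp_rot': array([-6.63541720e-04,  8.21355949e-01, -5.70415066e-01, -7.85672112e-04]), 'wrist_force': array([-1.05070257, -0.3287169 , -0.10036511]), 'ft_torque': array([-0.05013261,  0.01788042,  0.01877034]), 'gripper_width': 0.08497154303688913}
```

View pics/top0.png

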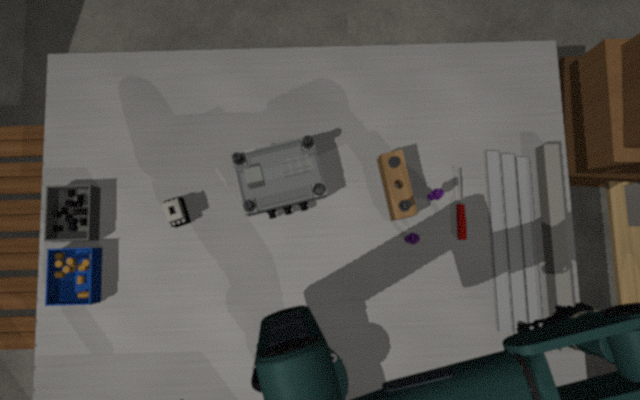

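View pics/side0.png

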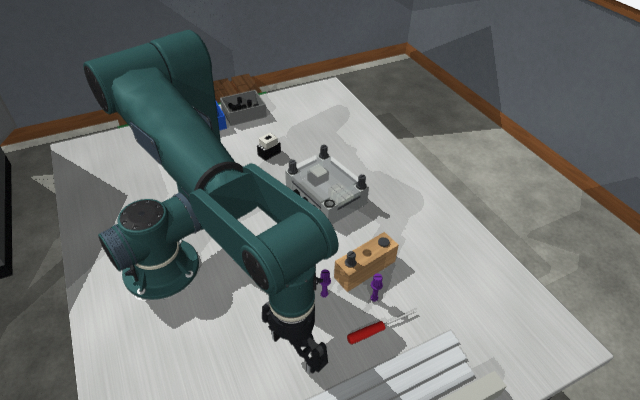

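Run:
```python
from h import *
a=cv2.imread('pics/top0.png')[120:260,220:480]; b=cv2.imread('pics/side0.png')[140:310,270:420]
a=cv2.resize(a,None,fx=3,fy=3,interpolation=3); b=cv2.resize(b,None,fx=3.5,fy=3.5,interpolation=3)
cv2.imwrite('pics/ca.png',a); cv2.imwrite('pics/cb.png',b)
for uv in [(240,158),(308,142),(320,188),(249,206)]:
    p=onplane('top',*uv,.1); print(uv,p.round(3),proj('side',p).round())
for uv in [(394,162),(399,184),(405,205)]:
    p=onplane('top',*uv,.085); print(uv,p.round(3),proj('side',p).round())
```

```text
(240, 158) [0.599 0.165 0.1  ] [324. 152.]
(308, 142) [ 0.637 -0.015  0.1  ] [361. 182.]
(320, 188) [ 0.513 -0.044  0.1  ] [330. 199.]
(249, 206) [0.471 0.142 0.1  ] [292. 167.]
(394, 162) [ 0.58  -0.243  0.085] [383. 241.]
(399, 184) [ 0.521 -0.253  0.085] [367. 251.]
(405, 205) [ 0.465 -0.266  0.085] [351. 261.]
```

View pics/ca.png

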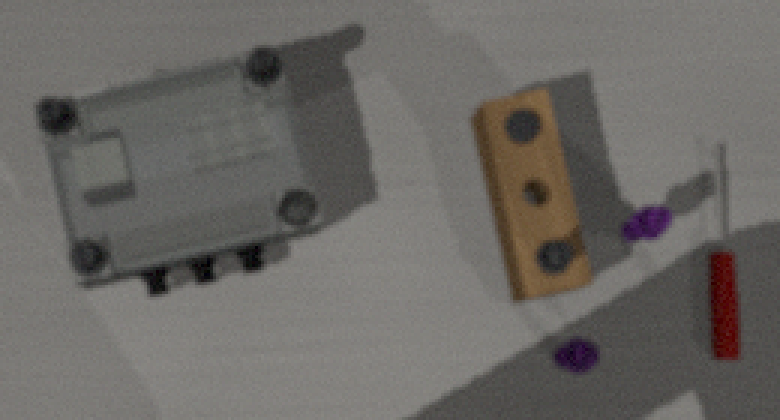

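View pics/cb.png

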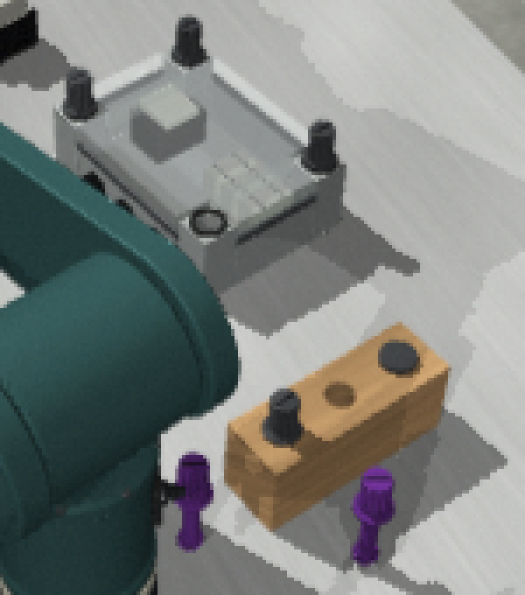

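Run:
```python
from h import *
from scipy.optimize import least_squares
T=lambda x,y:(220+x/3,120+y/3); S=lambda x,y:(270+x/3.5,140+y/3.5)
blk=[('top',T(523,126),60,0,.083),('top',T(536,193),0,0,.074),('top',T(555,256),-60,0,.105),('side',S(400,357),60,0,.083),('side',S(340,394),0,0,.076),('side',S(285,395),-60,0,.114),('side',S(285,436),-60,0,.078)]
box=[('top',T(297,208),-65,-95,.08),('side',S(208,222),-65,-95,.08),('top',T(57,116),65,95,.1),('top',T(265,66),65,-95,.1),('top',T(90,257),-65,95,.1),('side',S(189,22),65,95,.118),('side',S(322,128),65,-95,.118),('side',S(80,77),-65,95,.118)]
def W(p,x,y,z):
    c,s=np.cos(p[2]),np.sin(p[2]); return [p[0]+(c*x-s*y)/1e3,p[1]+(s*x+c*y)/1e3,z]
for d,p0 in((blk,[.52,-.25,.18]),(box,[.55,.06,.2])):
    f=lambda p:np.concatenate([proj(n,W(p,x,y,z))-uv for n,uv,x,y,z in d])
    r=least_squares(f,p0,loss='soft_l1'); print(r.x.round(4),f(r.x).round(1)); print(d[0][2:],np.round(W(r.x,*((-60,0,.1) if d is blk else (-65,-95,.08))),4))
# column alone / screw alone two-view
for d in (blk[2:3]+blk[5:7],box[:2]):
    g=lambda P:np.concatenate([proj(n,[P[0],P[1],z])-uv for n,uv,x,y,z in d])
    print(least_squares(g,[.5,-.1]).x.round(4), g(least_squares(g,[.5,-.1]).x).round(1))
```

```text
[ 0.5228 -0.2542  0.1665] [ 0.1 -0.5 -0.1 -0.5  0.7 -0.7 -0.4 -0.1  0.   0.5 -0.5  1.3 -1.3 -2. ]
(60, 0, 0.083) [ 0.4637 -0.2642  0.1   ]
[0.5556 0.0631 0.216 ] [ 0.9  0.1 -0.2  0.7 -0.9 -0.7 -0.2 -0.9 -0.9 -0.  -0.2  1.   0.1  0.9
 -0.7  0.4]
(-65, -95, 0.08) [ 0.5124 -0.0436  0.08  ]
[ 0.4642 -0.2647] [ 0.9 -0.9 -0.2  1.4 -1.1 -1.9]
[ 0.5133 -0.0414] [ 0.  -0.2 -0.2  0.1]
```

Candidates (top view): block screw (405,205), plug (394,162), purple look-alikes (412,238) and (435,194), and fitted screws (239,158), (308,142), (250,206). The crop shows the tall dark knob at the block's near end, so that is the screw. The only open ring is at top (319,189) / side (329,203).

Call:
{"op": "play_rows", "data": {
  "steps": [
    [[22.7,20.9,-4,0,0,10.7,0.6],[22.7,20.9,-4,0,0,10.7,0.6],[22.7,20.9,-4,0,0,10.7,0.6],[22.7,20.9,-4,0,0,10.7,0.6],[22.7,20.9,-4,0,0,10.7,0.6],[22.7,20.9,-4,0,0,10.7,0.6],[22.7,20.9,-4,0,0,10.7,0.6],[22.7,20.9,-4,0,0,10.7,0.6],[22.7,20.9,-4,0,0,10.7,0.6],[22.7,20.9,-4,0,0,10.7,0.6],[22.7,20.9,-4,0,0,10.7,0.6],[22.7,20.9,-4,0,0,10.7,0.6]]
  ],
  "grip_force": 40
}}

```text
clock: 1.6
ee_pos: [0.4649, -0.2636, 0.2015]
tcp_rot: [-0.001, 0.87, 0.494, -0.0]
wrist_force: [-0.1, -0.1, 0.5]
gripper_width: 0.051
```

```bash
cat > st.py <<'E'
from h import *
from scipy.spatial.transform import Rotation as Ro
s=manip.sense(); M=Ro.from_quat(np.roll(s['tcp_rot'],-1)).as_matrix()
print(round(s['clock'],2),(s['ee_pos']*1e3).round(1),'yaw',np.degrees(np.arctan2(M[1,0],M[0,0])).round(1),'toolz',M[:,2].round(4),'q6',s['q'][5].round(2),'F',s['wrist_force'].round(1),'T',s['ft_torque'].round(2),'w',s['gripper_width'].round(4))
E
python3 st.py
python3 - <<'E'
from h import *
a=snap('top','t1')[120:260,220:480]; b=snap('side','s1')[140:310,270:420]
im=np.hstack([cv2.resize(a,(400,400*140//260)),np.zeros((215,1,3),np.uint8),cv2.resize(b,(399,452))[:215]]) if 0 else None
b=cv2.resize(b,None,fx=3,fy=3); a=cv2.resize(a,(350,188)); o=np.zeros((510,800,3),np.uint8); o[:,:450]=b; o[:188,450:]=a
cv2.imwrite('pics/c1.png',o[:,:,::-1])
E
```

```text
Traceback (most recent call last):
  File "st.py", line 4, in <module>
    print(round(s['clock'],2),(s['ee_pos']*1e3).round(1),'yaw',np.degrees(np.arctan2(M[1,0],M[0,0])).round(1),'toolz',M[:,2].round(4),'q6',s['q'][5].round(2),'F',s['wrist_force'].round(1),'T',s['ft_torque'].round(2),'w',s['gripper_width'].round(4))
                                                                                                                                                                                                                            ^^^^^^^^^^^^^^^^^^^^^^^^
AttributeError: 'float' object has no attribute 'round'
```

View pics/c1.png

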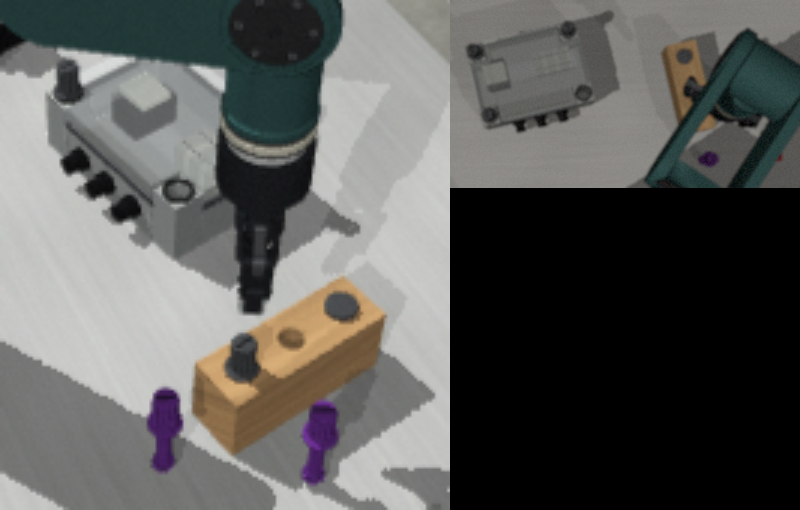

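The close view shows the knob at side (351,254), just below the fingers. The empty ring is at (329.5,203), which matches the earlier fix. Going down to grip.

Call:
{"op": "play_rows", "data": {
  "steps": [
    [[-0.5,-0.5,-25,0,0,0,0.6],[0,0,-25,0,0,0,0.6],[0,0,-22,0,0,0,0.6],[0,0,-15,0,0,0,0.6],[0,0,-10,0,0,0,0.6],[0,0,0,0,0,0,0.6],[0,0,0,0,0,0,0.2],[0,0,0,0,0,0,0.2],[0,0,0,0,0,0,0.2],[0,0,0,0,0,0,0.2],[0,0,0,0,0,0,0.2]]
  ],
  "grip_force": 40
}}

```text
clock: 3.08
ee_pos: [0.4646, -0.2654, 0.1065]
tcp_rot: [0.001, 0.871, 0.491, 0.001]
wrist_force: [-0.3, 0.1, 6.3]
gripper_width: 0.0227
```

```bash
sed -i "s/s\['gripper_width'\].round(4)/round(s['gripper_width'],4)/" st.py; python3 st.py
```

```text
3.08 [ 464.6 -265.4  106.5] yaw 58.8 toolz [ 0.002  -0.0012 -1.    ] q6 -1.65 F [-0.3  0.1  6.3] T [ 0.04  0.03 -0.04] w 0.0227
```

Call:
{"op": "play_rows", "data": {
  "steps": [
    [[0,0,5,0,0,0,0.2],[0,0,15,0,0,0,0.2],[0,0,25,0,0,0,0.2],[0,0,30,0,0,0,0.2],[0,0,25,0,0,0,0.2],[0,0,10,0,0,0,0.2],[0,0,0,0,0,0,0.2],[0,0,0,0,0,0,0.2]]
  ]
}}

```text
clock: 4.08
ee_pos: [0.4634, -0.2647, 0.2138]
tcp_rot: [-0.001, 0.871, 0.491, -0.001]
wrist_force: [0.2, -0.7, -1.7]
gripper_width: 0.023
```

```bash
python3 st.py
```

```text
4.08 [ 463.4 -264.7  213.8] yaw 58.8 toolz [-0.0023  0.0018 -1.    ] q6 -1.65 F [ 0.2 -0.7 -1.7] T [ 0.   -0.03 -0.02] w 0.023
```

Call:
{"op": "play_rows", "data": {
  "steps": [
    [[6.1,27.8,0,0,0,8.5,0.2],[6.1,27.8,0,0,0,8.5,0.2],[6.1,27.8,0,0,0,8.5,0.2],[6.1,27.8,0,0,0,8.5,0.2],[6.1,27.8,0,0,0,8.5,0.2],[6.1,27.8,0,0,0,8.5,0.2],[6.1,27.8,0,0,0,8.5,0.2],[6.1,27.8,0,0,0,8.5,0.2],[0,0,0,0,0,0,0.2],[0,0,0,0,0,0,0.2]]
  ]
}}

```text
clock: 5.32
ee_pos: [0.5123, -0.043, 0.2143]
tcp_rot: [-0.001, 0.448, 0.894, -0.001]
wrist_force: [1.4, -0.9, -1.6]
gripper_width: 0.0227
```

```bash
python3 st.py
python3 - <<'E'
from h import *
a=snap('top','t2'); b=snap('side','s2')
print(proj('side',[.513,-.042,.08]),proj('top',[.513,-.042,.08]))
x0,y0=280,110
o=np.zeros((480,800,3),np.uint8); o[:,:480]=cv2.resize(b[y0:y0+120,x0:x0+120],(480,480),interpolation=cv2.INTER_CUBIC); o[:320,480:]=cv2.resize(a[140:220,280:360],(320,320),interpolation=cv2.INTER_CUBIC)
cv2.imwrite('pics/c2.png',o[:,:,::-1])
E
```

```text
5.33 [512.3 -43.  214.3] yaw 126.8 toolz [-2.1e-03 -2.0e-04 -1.0e+00] q6 -2.41 F [ 1.4 -0.9 -1.6] T [-0.02 -0.01 -0.  ] w 0.0227
[329.19863304 203.70719032] [319.25106342 189.20087314]
```

View pics/c2.png

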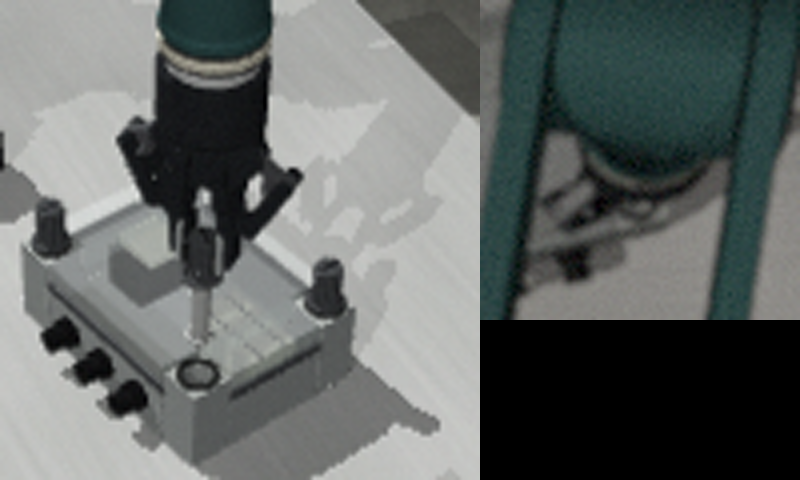

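The screw hangs above the column. The stem shows at about side (331,190), with the ring centre at (329.5,203.5). Now checking stem alignment numerically.

Run:
```python
from h import *
for z in(.175,.16,.15,.14,.13,.12,.115,.08): print(z,(proj('side',[.5123,-.043,z])).round(2))
im=cv2.imread('pics/s2.png',0)
for v in range(180,201): print(v,im[v,322:342].tolist())
J=[(proj('side',np.array([.5123,-.043,.12])+d)-proj('side',[.5123,-.043,.12])).round(2) for d in np.eye(3)*.001];print(J)
```

```text
0.175 [330.17 180.76]
0.16 [330.   184.58]
0.15 [329.89 187.1 ]
0.14 [329.78 189.58]
0.13 [329.67 192.05]
0.12 [329.56 194.48]
0.115 [329.51 195.69]
0.08 [329.14 203.99]
180 [92, 94, 95, 78, 74, 69, 71, 47, 43, 43, 44, 44, 54, 97, 145, 149, 144, 142, 141, 143]
181 [94, 93, 101, 120, 118, 83, 67, 70, 58, 49, 53, 71, 100, 145, 150, 149, 150, 147, 141, 142]
182 [101, 111, 130, 156, 158, 160, 100, 89, 86, 76, 77, 143, 149, 147, 152, 149, 151, 151, 145, 142]
183 [130, 155, 157, 157, 159, 177, 122, 118, 119, 108, 95, 145, 150, 149, 147, 149, 155, 155, 151, 147]
184 [159, 159, 158, 156, 158, 150, 130, 122, 119, 106, 98, 146, 150, 153, 143, 142, 150, 156, 152, 152]
185 [157, 159, 159, 159, 159, 150, 126, 119, 116, 104, 110, 149, 157, 156, 154, 155, 139, 153, 155, 162]
186 [158, 159, 159, 160, 159, 152, 127, 120, 117, 105, 112, 152, 155, 157, 154, 158, 150, 144, 142, 168]
187 [157, 158, 158, 159, 159, 152, 127, 120, 117, 103, 107, 151, 154, 156, 158, 158, 163, 160, 132, 160]
188 [156, 157, 158, 158, 158, 151, 126, 121, 118, 103, 102, 142, 155, 157, 166, 170, 169, 167, 164, 141]
189 [154, 159,
[... 598 characters left out ...]
 152, 150, 160]
195 [148, 150, 149, 149, 150, 137, 160, 159, 133, 101, 142, 150, 152, 149, 155, 161, 164, 158, 160, 149]
196 [150, 149, 150, 149, 148, 150, 134, 105, 133, 137, 156, 150, 152, 151, 155, 160, 161, 155, 157, 134]
197 [147, 150, 150, 148, 149, 145, 141, 112, 135, 151, 156, 149, 151, 149, 156, 159, 155, 156, 155, 156]
198 [143, 147, 148, 147, 142, 119, 103, 101, 145, 144, 152, 150, 151, 151, 155, 158, 150, 150, 153, 156]
199 [135, 139, 141, 118, 97, 75, 69, 75, 117, 136, 125, 143, 148, 148, 157, 163, 153, 150, 150, 154]
200 [131, 108, 97, 61, 28, 27, 39, 53, 42, 36, 46, 104, 133, 147, 157, 162, 149, 150, 150, 156]
[array([ 0.3, -0.1]), array([-0.15, -0.21]), array([ 0.01, -0.24])]
```

Run:
```python
from h import *
from scipy.optimize import least_squares
res={}
for n,f,c in(('side','side0',(329.5,203.5)),('side','s1',(329.5,203.5)),('top','top0',(319,189.3)),('top','t1',(319,189.3))):
    im=cv2.imread(f'pics/{f}.png',0).astype(float)
    u0,v0=map(round,c); w=9; p=im[v0-w:v0+w+1,u0-w:u0+w+1]; bg=np.median(p[p>np.percentile(p,50)])
    yy,xx=np.mgrid[v0-w:v0+w+1,u0-w:u0+w+1]
    m=np.clip(bg*0.65-p,0,None); m[np.hypot((xx-c[0]),(yy-c[1]))>8]=0
    ys,xs=np.nonzero(m); 
    print(f,bg,(m*xx).sum()/m.sum(),(m*yy).sum()/m.sum(), xs.min()+u0-w,xs.max()+u0-w,ys.min()+v0-w,ys.max()+v0-w)
    if f in('side0','top0'): print(p[1:-1,1:-1].astype(int))
```

```text
side0 149.5 329.1117144105349 203.4945495017579 324 337 199 211
[[153 153 152 154 154 155 155 150 151 160 160 156 155 154 157 165 164]
 [150 153 153 153 154 151 143 128 144 156 160 155 156 153 160 161 158]
 [146 150 153 150 145 124 104 104 148 146 156 155 155 155 161 163 155]
 [139 143 144 122  97  78  73  78 119 142 127 148 152 155 161 166 156]
 [134 114 100  62  31  29  38  54  42  36  48 109 135 150 164 165 155]
 [112 113  91  35  36  61  92 125 101  78  52  45  90 140 157 164 154]
 [118 173  74  40  86  94 105 110 111 108 106  45  78 132 146 159 149]
 [170 179  54  49  76  83  99 108 111 109 114  71  42 140 143 147 128]
 [140 168  67  43  72  85  87 106 107 107 101  49  46 108 149 136 109]
 [115 140 111  42  46  76  80  82  80  94  58  36  80 160 120  95 105]
 [116 116 139  85  47  29  40  40  42  38  37  68  95  91  91  93 100]
 [117 116 115 128  99  85  84  84  90  81  77 104  92  90  90  91  70]
 [117 117 116 117 126 167 175 169 164 131  93  90  91  90  91  78  48]
 [114 114 115 117 117 125 152 131  94  92  91  91  89  88  91  69  52]
 [115 115 116 116 115 116 106  92  90  89 
[... 867 characters left out ...]
[ 83  71  46  44  45  61  69  61  64  68  56  55  49  46  64  82  85]
 [ 80  67  42  40  51  60  65  68  67  60  65  58  49  58  70  81  87]
 [ 84  65  50  48  51  69  69  69  65  60  65  59  57  63  78  94  87]
 [ 91  75  70  57  49  58  59  65  67  60  54  59  68  74  97  98  91]
 [ 91  82  74  68  52  55  50  58  54  51  47  52  75  94 105 100  92]
 [ 94  87  85  91  75  63  55  55  51  54  52  69  86  97  94  85  79]
 [ 94  86  89  93 100  94  81  75  65  67  68  76  76  79  70  75  84]
 [ 95  89  82 100 102  97  94  79  73  62  68  70  65  68  67  82  99]
 [ 88  77  82  77  81  82  77  66  65  64  64  68  64  77  86 103 119]]
t1 97.0 318.19984340179485 187.69354935854966 313 324 184 194
```

Call:
{"op": "play_rows", "data": {
  "steps": [
    [[1.4,1.8,0,0,0,0,0.2],[0,0,-6,0,0,0,0.2],[0,0,-8,0,0,0,0.2],[0,0,-8,0,0,0,0.2],[0,0,-8,0,0,0,0.2],[0,0,-5,0,0,0,0.2],[0,0,-3,0,0,0,0.2],[0,0,0,0,0,0,0.2]]
  ]
}}

```text
clock: 6.42
ee_pos: [0.5142, -0.0408, 0.1772]
tcp_rot: [-0.0, 0.447, 0.894, -0.0]
wrist_force: [-0.1, 0.8, -1.0]
gripper_width: 0.0226
```

```bash
python3 st.py
python3 - <<'E'
from h import *
b=snap('side','s3')
print(b[186:212,320:340].mean(2).astype(int))
E
```

```text
6.42 [514.2 -40.8 177.2] yaw 126.8 toolz [-3.e-04  1.e-04 -1.e+00] q6 -2.4 F [-0.1  0.8 -1. ] T [-0.02 -0.03 -0.02] w 0.0226
[[157 159 160 160 155  84  46  44  44  50  37  46  32  79 102  68  82 124
  147 145]
 [155 157 158 159 136  87  49  47  44  47  40  44  40  54  97  84 154 157
  162 158]
 [154 157 158 159 157 110  73  69  51  45  39  45  42  38  46  95 159 169
  169 166]
 [151 153 156 157 159 115  87  74  72  48  41  43  45  59  55 125 166 166
  163 160]
 [148 150 150 153 158 159 137  98  69  71  58  58  64 116 105 154 158 160
  157 157]
 [148 149 149 150 154 157 158 154 103 102  87  90 115 164 166 152 131 153
  153 154]
 [150 150 149 149 148 155 157 153 120 119 117 102 116 157 158 157 143 151
  151 155]
 [149 150 150 149 149 152 152 151 124 120 117 103 133 150 154 154 155 145
  146 153]
 [150 150 149 150 148 149 149 142 122 122 116 100 134 149 149 152 156 155
  158 152]
 [149 151 151 149 149 150 150 141 120 121 116  98 129 148 151 149 152 162
  164 156]
 [147 148 149 149 150 150 149 141 122 122 117  99 123 149 151 149 155 159
  161 157]
 [135 144 148 150 150 153 150 139 121 12
[... 535 characters left out ...]
 145 143
  123 105]
 [ 95 112 135 167  64  42  69  85 103 109 187 114  97  35  42  98 162 141
  107 102]
 [ 87 110 113 136 108  41  47  74  79  79  80  91  49  29  77  99 120  97
  102 101]
 [ 76 109 112 113 135  82  46  28  39  32  37  29  33  61  91  88  87  91
   98  82]
 [ 47 106 110 114 112 124  93  84  83  79  81  76  74  91  89  88  88  88
   69  56]
 [ 72  95 112 114 111 114 123 162 170 167 160 128  91  88  88  87  86  75
   47  44]
 [ 98 112 112 114 113 112 114 123 147 124  91  87  89  88  87  88  88  67
   52  65]
 [107 113 111 113 112 112 113 111 103  87  87  88  88  85  87  86  87  78
   89  86]
 [ 98 112 115 113 112 113 113 111 104  88  88  90  88  88  89  89  87  90
   87  89]]
```

Call:
{"op": "play_rows", "data": {
  "steps": [
    [[0,0,-2,0,0,0,0.2],[0,0,-2,0,0,0,0.2],[0,0,-3,0,0,0,0.2],[0,0,-3,0,0,0,0.2],[0,0,-3,0,0,0,0.2],[0,0,-3,0,0,0,0.2],[0,0,0,0,0,0,0.2]]
  ]
}}

```text
clock: 7.35
ee_pos: [0.514, -0.0407, 0.1609]
tcp_rot: [-0.0, 0.447, 0.894, 0.0]
wrist_force: [-0.2, 0.2, -2.1]
gripper_width: 0.0224
```

```bash
python3 st.py
```

```text
7.35 [514.  -40.7 160.9] yaw 126.8 toolz [-6.e-04  4.e-04 -1.e+00] q6 -2.4 F [-0.2  0.2 -2.1] T [ 0.08 -0.02 -0.03] w 0.0224
```

Call:
{"op": "play_rows", "data": {
  "steps": [
    [[0,0,-3,0,0,0,0.2],[0,0,-3.5,0,0,0,0.2],[0,0,-3.5,0,0,0,0.2],[0,0,-3.5,0,0,0,0.2],[0,0,-3.5,0,0,0,0.2],[0,0,-3.5,0,0,0,0.2],[0,0,-3.5,0,0,0,0.2],[0,0,-3,0,0,0,0.2],[0,0,-3,0,0,0,0.2],[0,0,-2,0,0,0,0.2],[0,0,0,0,0,0,0.2]]
  ]
}}

```text
clock: 8.72
ee_pos: [0.5141, -0.0408, 0.129]
tcp_rot: [-0.0, 0.447, 0.894, -0.0]
wrist_force: [-0.3, 0.0, -1.0]
gripper_width: 0.0227
```

```bash
python3 st.py
```

```text
8.72 [514.1 -40.8 129. ] yaw 126.8 toolz [-5.e-04  2.e-04 -1.e+00] q6 -2.4 F [-0.3  0.  -1. ] T [ 0.11 -0.02 -0.02] w 0.0227
```

Call:
{"op": "play_rows", "data": {
  "steps": [
    [[0,0,-0.6,0,0,0,0.2],[0,0,-0.6,0,0,0,0.2],[0,0,-0.6,0,0,0,0.2],[0,0,-0.6,0,0,0,0.2],[0,0,-0.6,0,0,0,0.2],[0,0,-0.6,0,0,0,0.2],[0,0,-0.6,0,0,0,0.2],[0,0,-0.6,0,0,0,0.2],[0,0,-0.6,0,0,0,0.2],[0,0,-0.6,0,0,0,0.2]]
  ]
}}

```text
clock: 9.98
ee_pos: [0.5142, -0.0409, 0.1233]
tcp_rot: [-0.0, 0.447, 0.894, 0.0]
wrist_force: [0.2, 0.6, -1.4]
gripper_width: 0.0227
```

Call:
{"op": "play_rows", "data": {
  "steps": [
    [[0,0,-0.6,0,0,0,0.2],[0,0,-0.6,0,0,0,0.2],[0,0,-0.6,0,0,0,0.2]]
  ]
}}

```text
clock: 10.35
ee_pos: [0.5142, -0.0409, 0.1215]
tcp_rot: [-0.0, 0.447, 0.894, 0.0]
wrist_force: [0.2, 0.4, -0.1]
gripper_width: 0.0226
```

Call:
{"op": "play_rows", "data": {
  "steps": [
    [[0,0,-0.6,0,0,0,0.2],[0,0,-0.6,0,0,0,0.2]]
  ]
}}

```text
clock: 10.6
ee_pos: [0.5142, -0.0409, 0.1203]
tcp_rot: [-0.0, 0.447, 0.894, 0.0]
wrist_force: [-0.8, 0.7, -1.0]
gripper_width: 0.0228
```

Call:
{"op": "play_rows", "data": {
  "steps": [
    [[0,0,-0.6,0,0,0,0.2],[0,0,-0.6,0,0,0,0.2]]
  ]
}}

```text
clock: 10.85
ee_pos: [0.5142, -0.0409, 0.1191]
tcp_rot: [-0.0, 0.447, 0.894, 0.0]
wrist_force: [0.5, 0.4, -0.8]
gripper_width: 0.023
```

Call:
{"op": "play_rows", "data": {
  "steps": [
    [[0,0,-0.6,0,0,0,0.2],[0,0,-0.6,0,0,0,0.2]]
  ]
}}

```text
clock: 11.1
ee_pos: [0.5142, -0.0409, 0.1179]
tcp_rot: [-0.0, 0.447, 0.894, 0.0]
wrist_force: [0.1, 0.4, -0.4]
gripper_width: 0.0227
```

Call:
{"op": "play_rows", "data": {
  "steps": [
    [[0,0,-0.6,0,0,0,0.2],[0,0,-0.6,0,0,0,0.2]]
  ]
}}

```text
clock: 11.35
ee_pos: [0.5142, -0.0408, 0.117]
tcp_rot: [-0.0, 0.447, 0.894, 0.0]
wrist_force: [-1.5, 1.7, 1.4]
gripper_width: 0.0226
```

Call:
{"op": "play_rows", "data": {
  "steps": [
    [[0,0,-0.3,0,0,0,0.2],[0,0,0,0,0,0,0.2]]
  ]
}}

```text
clock: 11.6
ee_pos: [0.5143, -0.0408, 0.1168]
tcp_rot: [0.0, 0.447, 0.894, 0.0]
wrist_force: [-0.9, 0.1, 3.5]
gripper_width: 0.0227
```

```bash
python3 st.py
```

```text
11.6 [514.3 -40.8 116.8] yaw 126.8 toolz [ 3.e-04  2.e-04 -1.e+00] q6 -2.4 F [-0.9  0.1  3.5] T [ 0.36  0.15 -0.01] w 0.0227
```

Call:
{"op": "play_rows", "data": {
  "steps": [
    [[0,0,-0.1,0,0,-5,0.2],[0,0,-0.14,0,0,-5,0.2],[0,0,-0.14,0,0,-5,0.2],[0,0,-0.14,0,0,-5,0.2]]
  ]
}}

```text
clock: 12.1
ee_pos: [0.5147, -0.0407, 0.116]
tcp_rot: [0.0, 0.597, 0.802, 0.001]
wrist_force: [0.8, 2.0, 1.0]
gripper_width: 0.0229
```

```bash
python3 st.py
```

```text
12.1 [514.7 -40.7 116. ] yaw 106.7 toolz [ 1.4e-03  5.0e-04 -1.0e+00] q6 -2.05 F [0.8 2.  1. ] T [ 0.36 -0.23 -0.02] w 0.0229
```

Call:
{"op": "play_rows", "data": {
  "steps": [
    [[0,0,-0.45,0,0,-8,0.2],[0,0,-0.25,0,0,-8,0.2],[0,0,-0.22,0,0,-8,0.2],[0,0,-0.22,0,0,-8,0.2],[0,0,-0.22,0,0,-8,0.2]]
  ]
}}

```text
clock: 12.72
ee_pos: [0.5148, -0.0414, 0.1149]
tcp_rot: [0.001, 0.836, 0.549, 0.0]
wrist_force: [1.2, -0.2, 1.3]
gripper_width: 0.0229
```

```bash
python3 st.py
```

```text
12.72 [514.8 -41.4 114.9] yaw 66.6 toolz [ 0.0017 -0.0012 -1.    ] q6 -1.35 F [ 1.2 -0.2  1.3] T [-0.08 -0.1   0.05] w 0.0229
```

Call:
{"op": "play_rows", "data": {
  "steps": [
    [[0,0,-0.4,0,0,-8,0.2],[0,0,-0.25,0,0,-8,0.2],[0,0,-0.22,0,0,-8,0.2],[0,0,-0.22,0,0,-8,0.2],[0,0,-0.22,0,0,-8,0.2],[0,0,-0.22,0,0,-8,0.2]]
  ]
}}

```text
clock: 13.48
ee_pos: [0.5143, -0.0412, 0.1135]
tcp_rot: [0.0, 0.987, 0.161, 0.0]
wrist_force: [-0.9, 0.2, 2.1]
gripper_width: 0.0225
```

```bash
python3 st.py
```

```text
13.47 [514.3 -41.2 113.5] yaw 18.6 toolz [ 4.e-04 -7.e-04 -1.e+00] q6 -0.51 F [-0.9  0.2  2.1] T [0.16 0.37 0.08] w 0.0225
```

Call:
{"op": "play_rows", "data": {
  "steps": [
    [[0,0,-0.3,0,0,-8,0.2],[0,0,-0.22,0,0,-8,0.2],[0,0,-0.22,0,0,-8,0.2],[0,0,-0.22,0,0,-8,0.2],[0,0,-0.22,0,0,-8,0.2],[0,0,-0.22,0,0,-8,0.2]]
  ]
}}

```text
clock: 14.22
ee_pos: [0.5134, -0.0407, 0.1121]
tcp_rot: [0.0, 0.967, -0.254, -0.001]
wrist_force: [-3.9, 1.9, 5.1]
gripper_width: 0.0227
```

```bash
python3 st.py
python3 - <<'E'
from h import *
b=snap('side','s4')
cv2.imwrite('pics/c4.png',cv2.resize(b[165:225,295:365],(700,600),interpolation=cv2.INTER_CUBIC)[:,:,::-1])
E
```

```text
14.22 [513.4 -40.7 112.1] yaw -29.4 toolz [-2.1e-03  3.0e-04 -1.0e+00] q6 0.32 F [-3.9  1.9  5.1] T [0.39 0.78 0.04] w 0.0227
```

View pics/c4.png

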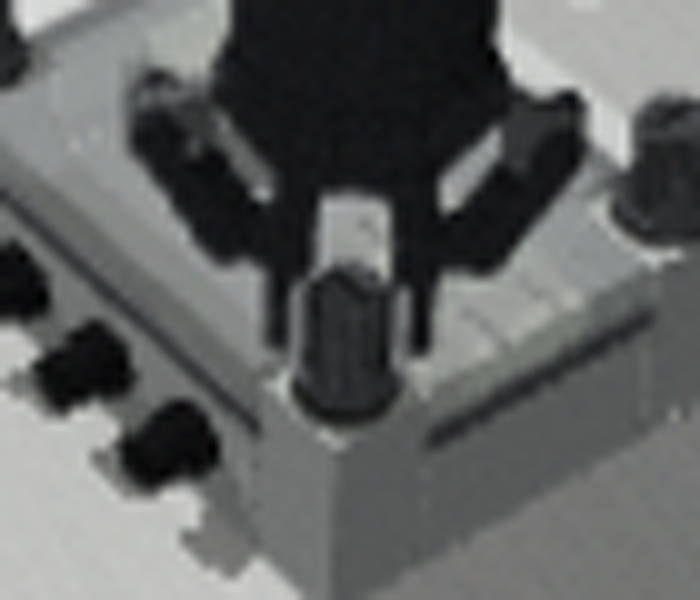

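The crop shows the flange just above the rim at about side (329,205). The side force is building, so I'll relieve it before going on.

Call:
{"op": "play_rows", "data": {
  "steps": [
    [[-0.5,0.3,0,0,0,0,0.2],[-0.4,0.2,0.2,0,0,0,0.2],[0,0,0,0,0,0,0.2]]
  ]
}}

```text
clock: 14.65
ee_pos: [0.5132, -0.0405, 0.1121]
tcp_rot: [0.0, 0.968, -0.252, 0.0]
wrist_force: [-3.3, 0.6, 6.1]
gripper_width: 0.0231
```

```bash
python3 st.py
```

```text
14.65 [513.2 -40.5 112.1] yaw -29.1 toolz [ 1.e-04 -4.e-04 -1.e+00] q6 0.32 F [-3.3  0.6  6.1] T [0.19 0.71 0.02] w 0.0231
```

Call:
{"op": "play_rows", "data": {
  "steps": [
    [[-0.5,0,0.3,0,0,0,0.2],[-0.5,0,0.3,0,0,0,0.2],[0,0,0,0,0,0,0.2]]
  ]
}}

```text
clock: 15.02
ee_pos: [0.5126, -0.0406, 0.1122]
tcp_rot: [0.0, 0.968, -0.252, 0.0]
wrist_force: [-0.5, 0.3, 1.3]
gripper_width: 0.0226
```

```bash
python3 st.py
```

```text
15.03 [512.6 -40.6 112.2] yaw -29.2 toolz [ 9.e-04 -5.e-04 -1.e+00] q6 0.32 F [-0.5  0.3  1.3] T [-0.03  0.    0.01] w 0.0226
```

Call:
{"op": "play_rows", "data": {
  "steps": [
    [[-0.2,0,-0.37,0,0,-6,0.2],[-0.2,0,-0.17,0,0,-6,0.2],[-0.1,0,-0.17,0,0,-6,0.2],[0,0,-0.17,0,0,-6,0.2]]
  ]
}}

```text
clock: 15.52
ee_pos: [0.512, -0.0401, 0.1114]
tcp_rot: [-0.0, 0.894, -0.449, 0.0]
wrist_force: [-1.3, 1.6, 1.7]
gripper_width: 0.0227
```

```bash
python3 st.py
```

```text
15.53 [512.  -40.1 111.4] yaw -53.3 toolz [ 4.e-04  6.e-04 -1.e+00] q6 0.74 F [-1.3  1.6  1.7] T [0.25 0.16 0.02] w 0.0227
```

Call:
{"op": "play_rows", "data": {
  "steps": [
    [[-0.2,0.2,-0.25,0,0,-6,0.2],[-0.2,0.2,-0.17,0,0,-6,0.2],[0,0.1,-0.17,0,0,-6,0.2],[0,0,-0.17,0,0,-6,0.2]]
  ]
}}

```text
clock: 16.02
ee_pos: [0.5118, -0.0395, 0.1108]
tcp_rot: [-0.001, 0.781, -0.625, 0.0]
wrist_force: [-0.4, 2.0, 2.2]
gripper_width: 0.0226
```

```bash
python3 st.py
```

```text
16.02 [511.8 -39.5 110.8] yaw -77.3 toolz [ 1.1e-03  7.0e-04 -1.0e+00] q6 1.16 F [-0.4  2.   2.2] T [0.22 0.04 0.08] w 0.0226
```

Call:
{"op": "play_rows", "data": {
  "steps": [
    [[0,0.3,-0.14,0,0,-5,0.2],[0.1,0.3,-0.14,0,0,-5,0.2],[0,0,0,0,0,0,0.2]]
  ]
}}

```text
clock: 16.4
ee_pos: [0.5118, -0.0391, 0.1105]
tcp_rot: [-0.0, 0.725, -0.689, 0.0]
wrist_force: [0.1, 0.5, 1.0]
gripper_width: 0.0225
```

```bash
python3 st.py; python3 -c "
from h import *
for i in range(4):
    manip.grab_frame('side'); s=manip.sense(); print(s['wrist_force'].round(1),s['ft_torque'].round(3),s['ee_pos'][2])"
```

```text
16.4 [511.8 -39.1 110.5] yaw -87.1 toolz [ 8.e-04  3.e-04 -1.e+00] q6 1.33 F [0.1 0.5 1. ] T [0.13 0.01 0.01] w 0.0225
[ 0.5 -0.   1.7] [ 0.219 -0.105  0.007] 0.11055321751822593
[0.6 1.1 1.3] [0.262 0.003 0.024] 0.11049718317394436
[0.4 0.6 1.8] [ 0.261 -0.094  0.056] 0.11051512124088449
[0.1 0.6 1.1] [ 0.233 -0.07   0.043] 0.11051534310652113
```

Call:
{"op": "play_rows", "data": {
  "steps": [
    [[0,0.1,-0.16,0,0,-5,0.2],[0.1,0.1,-0.14,0,0,-5,0.2],[0,0,0,0,0,0,0.2]]
  ]
}}

```text
clock: 16.98
ee_pos: [0.5118, -0.0394, 0.1103]
tcp_rot: [-0.0, -0.662, 0.749, -0.0]
wrist_force: [0.4, 0.5, 2.0]
gripper_width: 0.0225
```

```bash
python3 st.py; python3 -c "
from h import *
a=[]
for i in range(4):
    manip.grab_frame('side'); s=manip.sense(); a.append([*s['wrist_force'],*s['ft_torque'],s['ee_pos'][2]*1e3])
print(np.mean(a,0).round(3))"
```

```text
16.98 [511.8 -39.4 110.3] yaw -97.1 toolz [ 4.e-04 -7.e-04 -1.e+00] q6 1.51 F [0.4 0.5 2. ] T [-0.03 -0.06 -0.02] w 0.0225
[ 5.40000e-02 -4.54000e-01  1.42100e+00 -1.01000e-01 -7.30000e-02
 -2.50000e-02  1.10278e+02]
```

Call:
{"op": "play_rows", "data": {
  "steps": [
    [[0,0.1,-0.14,0,0,-4,0.2],[0.1,0,-0.11,0,0,-4,0.2],[0,0,0,0,0,0,0.2]]
  ]
}}

```text
clock: 17.55
ee_pos: [0.5116, -0.039, 0.11]
tcp_rot: [-0.0, -0.608, 0.794, 0.0]
wrist_force: [-0.9, 0.1, 2.7]
gripper_width: 0.0228
```

```bash
cat > av.py <<'E'
from h import *
a=[]
for i in range(4):
    im=manip.grab_frame('side'); s=manip.sense(); a.append([*s['wrist_force'],*s['ft_torque'],s['ee_pos'][2]*1e3,s['q'][5]])
print(round(s['clock'],1),np.mean(a,0).round(3).tolist()); cv2.imwrite('pics/last.png',im[:,:,::-1])
E
python3 av.py; python3 -c "
from h import *
im=cv2.imread('pics/last.png',0); print(im[196:212,320:340])"
```

```text
17.8 [-0.782, -0.394, 2.744, 0.05, 0.11, 0.005, 110.053, 1.648]
[[145 149 150 149 108  38  71  43  27  21  17  15  20  15  21  14  16 124
  158 157]
 [139 144 149 149 101  49  89  76  31  17  17  18  26  25  31  28  35 152
  155 154]
 [135 134 144 148 149 100  77  93  29  15  21  24  23  36  75  79 100 156
  151 152]
 [134 132 135 141 140 111  80 110  33  19  18  18  22  68 144 151 159 163
  147 148]
 [135 131 131 109  97  81  83 110  35  20  23  21  21  71 129 144 158 161
  151 147]
 [127 109 108 112 105  69  99 113  38  23  21  19  21  69  71 131 155 160
  151 150]
 [ 99 101 116 170 104  77  99 110  37  24  22  16  21  67  58 100 138 155
  146 144]
 [ 99 134 166 173  79  75  92 111  44  25  33  28  24  55  44  87 117 138
  122 105]
 [ 97 111 136 164  66  63  70 103  69  38  58  44  49  41  46 100 103 111
  102 102]
 [ 89 110 112 136 108  47  54  72  72  48  45  41  42  32  79 100  95  95
  100  99]
 [ 77 111 111 112 135  82  43  36  52  47  47  35  40  62  90  89  85  92
   95  84]
 [ 45 106 113 113 113 124  94  82  84  82  82  64  73  89  86  87  86  89
   68  54]
 [ 71  95 111 112 112 110 122 162 171 165 161 103  89  89  88  87  89  75
   42  42]
 [100 112 113 112 112 113 111 123 148 125  89  88  88  87  87  85  88  68
   52  64]
 [107 113 114 112 115 113 115 113 101  86  87  87  87  87  86  89  85  80
   86  87]
 [ 97 112 113 112 112 112 114 113  99  89  86  87  87  88  87  88  88  90
   89  84]]
```

Call:
{"op": "play_rows", "data": {
  "steps": [
    [[0,0,-0.1,0,0,-4,0.2],[0,0,-0.1,0,0,-4,0.2]]
  ]
}}

```text
clock: 18.0
ee_pos: [0.5118, -0.0388, 0.1099]
tcp_rot: [0.0, -0.55, 0.835, 0.0]
wrist_force: [-0.8, 0.2, 4.3]
gripper_width: 0.0228
```

```bash
python3 av.py; python3 st.py
```

```text
18.2 [-0.298, -0.07, 3.42, 0.126, 0.063, -0.047, 109.942, 1.788]
18.2 [511.8 -38.9 109.9] yaw -113.1 toolz [ 3.e-04  2.e-04 -1.e+00] q6 1.79 F [-0.   0.4  3.1] T [ 0.16  0.07 -0.01] w 0.0226
```

Call:
{"op": "play_rows", "data": {
  "steps": [
    [[0,0,0.3,0,0,0,0.2],[0,0,0.3,0,0,0,0.2]]
  ]
}}

```text
clock: 18.45
ee_pos: [0.5118, -0.0388, 0.1102]
tcp_rot: [0.0, -0.551, 0.835, 0.0]
wrist_force: [0.6, 0.3, 1.6]
gripper_width: 0.0224
```

```bash
python3 av.py
```

```text
18.6 [1.025, 0.821, 1.155, 0.185, -0.1, -0.006, 110.186, 1.788]
```

The flange gives under load like the seal (about 8 to 9 N/mm), and its unloaded height is TCP about 110.5 mm, which is the home height. So it is seated, and I'm letting go.

Call:
{"op": "play_rows", "data": {
  "steps": [
    [[0,0,0,0,0,0,0.35],[0,0,0,0,0,0,0.5],[0,0,0,0,0,0,0.6],[0,0,0,0,0,0,0.6],[0,0,0,0,0,0,0.6],[0,0,8,0,0,0,0.6],[0,0,20,0,0,0,0.6],[0,0,30,0,0,0,0.6],[0,0,30,0,0,0,0.6],[0,0,30,0,0,0,0.6],[0,0,30,0,0,0,0.6]]
  ]
}}

```text
clock: 20.02
ee_pos: [0.5117, -0.039, 0.2601]
tcp_rot: [0.0, -0.551, 0.835, -0.0]
wrist_force: [0.3, -0.5, 0.2]
gripper_width: 0.051
```

Call:
{"op": "play_rows", "data": {
  "steps": [
    [[-30,-40,0,0,0,0,0.6],[-30,-40,0,0,0,0,0.6],[-30,-40,0,0,0,0,0.6],[-20,-30,0,0,0,0,0.6],[0,0,0,0,0,0,0.6]]
  ]
}}

```text
clock: 20.65
ee_pos: [0.4007, -0.1906, 0.2592]
tcp_rot: [0.0, -0.549, 0.836, -0.001]
wrist_force: [-0.2, 1.0, 0.1]
gripper_width: 0.0514
```

```bash
python3 st.py
python3 - <<'E'
from h import *
b=snap('side','s9'); a=snap('top','t9')
o=np.zeros((560,800,3),np.uint8); o[:,:480]=cv2.resize(b[140:280,280:400],(480,560),interpolation=cv2.INTER_CUBIC); o[:320,480:]=cv2.resize(a[130:230,230:330],(320,320),interpolation=cv2.INTER_CUBIC)
cv2.imwrite('pics/c9.png',o[:,:,::-1])
# expected knob top centre at home & along z
for z in(.08,.084,.118): print(z,proj('side',[.5138,-.0408,z]).round(2))
E
```

```text
20.65 [ 400.7 -190.6  259.2] yaw -113.4 toolz [ 9.0e-04 -1.2e-03 -1.0e+00] q6 1.41 F [-0.2  1.   0.1] T [ 0.05 -0.03  0.03] w 0.0514
0.08 [329.26 203.38]
0.084 [329.3  202.44]
0.118 [329.65 194.36]
```

View pics/c9.png

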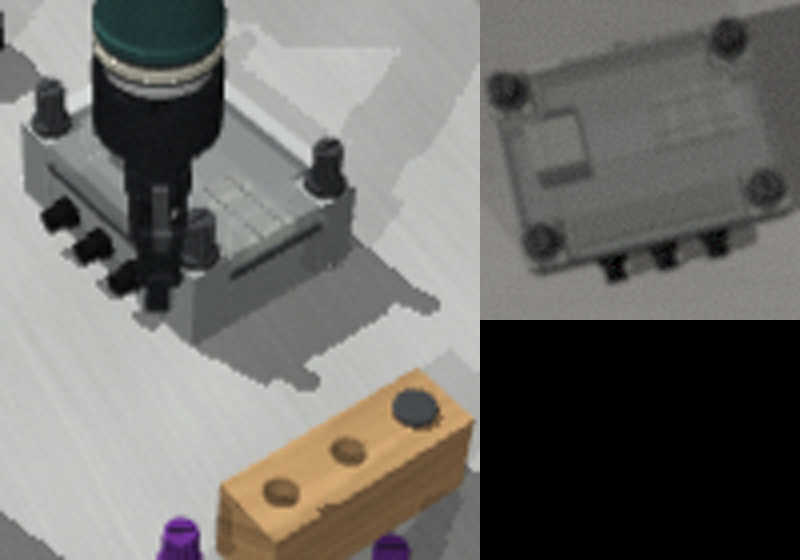

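The final picture shows the screw upright on the formerly empty column (side about (330,194)), standing like its neighbours. The block's end hole is empty, the plug and purple pieces have not moved, and the gripper is clear.

```bash
python3 -c "
from h import *
print(manip.sign_off())"
```

```text
the job is handed in; nothing more can be done
None
```

The lid screw is in the empty column with its flange on the seal, released, and the job is handed in at about 21 s of the 72 s allowed.

**What I did:** I took the dark screw from the block's end hole and lowered it down the empty column. It met the thread about 6.5 mm above home. I then turned it about 240° (0.67 turn) clockwise with a push of mostly 2 to 5 N, and it sank at the thread's rate.

**Checks that it is home:**
- **Height:** with the push taken off, the flange came out level with the column mouth, judged from the height at which I gripped it.
- **Seal:** the last few degrees met a resistance of 8 to 9 N/mm, which matches the rubber seal.
- **Last picture:** the screw stands upright like the fitted ones, and the plug, purple look-alikes and box are unmoved. The contactor and screwdriver were outside that crop, but the arm went nowhere near them.

**What was less clean:**
- **Side force:** the grip was 1 to 2 mm off the screw's axis, so the side force rose to about 4 N partway through. The total push between screw and column was about 8 N at that point, against the 15 N limit, and I eased it off before going on.
- **Tightness:** I never felt a clear rise in turning torque at the seal, so "home" rests on height and seal stiffness. I did not tighten it further, to spare the thread.
- **Camera:** one pixel is about 4 mm of height, so the pictures confirm the flange height only roughly.

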